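# Fit the clamp lever to the lathe's tool-rest base

## Robot

A 6-joint arm with a two-finger parallel gripper is mounted at the origin on the work surface. World frame = base frame: x ahead of the robot, y to its left, z up, the work surface at z = 0. Lengths are in m, angles in rad, forces in N, time in s.
With the tool pointing down it reaches from about 0.35 to 0.975 m from the base axis. Payload 4.9 kg.
Tool frame: the origin (TCP) lies at the very end of the fingers, on their centre line; the grasp point (between the pads) lies 19 mm behind it (manip.grip_depth is the distance from the TCP to the grasp point, in m); z points along the fingers, x is the direction in which the jaws open and shut, and the axes are right-handed (so a half turn about z gives the same grasp; the last joint's range is limited). The gripper opens to 85 mm and grips with 20 to 120 N. Pads are 22 mm wide; open, the fingers measure 114 mm over their backs; the gripper's body (76 mm by 85 mm) begins 54 mm behind the grasp point. The pads swing forward as they close: fully open they stand 13 mm farther back than shut.
Start: joints at [1.189, 0.053, 1.613, -0, 1.476, -0.119], TCP at [0.162, 0.604, 0.231] pointing down, gripper open.
Joint ranges: [-3.01, 3.01], [-1.01, 2.22], [0.06, 2.58], [-1.02, 4.17], [0.09, 2.62], [-3.14, 3.14]. Speed limits (rad/s): [2.57, 2.57, 3.14, 3.14, 3.14, 3.14].

## Interface

Orientations are given as a unit quaternion [w, x, y, z].
In Python, from plant import manip gives the robot as it stands. The module is installed in compiled form; this text tells all that it offers.
- The arm moves only by the shell command python3 -m crank 'ROWS' [OPENING]. ROWS is JSON, a list of rows, each a list of 4 numbers: the shift along the tool's x, y, z in cm, then the turn about the tool's z in units of 6 degrees (1.0 is 6 degrees). A call has 1 to 10 rows; each row shifts and turns the commanded pose from where the row before left it, along the tool's axes as they then stand; what a row does not reach is not made up. A row lasts 1/12 s, in which the tool goes at most 41.7 mm and 7.16 degrees, less where a joint would pass 70% of its speed; a pose out of reach is approached as far as the arm can. A call with a gripper value outside its range is refused whole. OPENING is the opening, from 0 (shut) to 1 (fully open), set as the call begins (- or left out, the last holds). The fingers move at their own pace and stop on an object; the grip force is fixed at half the most. Time passes only in rows, so rows that do not move let the fingers close. It gives the time, the measured TCP pose, the force and the opening at its end, in the units of the state.
- manip.state(): the state, without advancing time (a new reading comes with each control period).
- manip.grab_frame(name): name is "scene" or "top" or "wrist"; returns a dict with "img" (420x560x3 uint8, red, green, blue), "intrinsics" (3x3 intrinsics, pixels), "position" and "orientation" of the camera in the world. Camera axes: x right, y up, looking along -z (the intrinsics and any distortion apply to the point x, -y, -z); pixel columns grow to the right and rows downward; lengths in m; the calibration is good to about 2 mm. A picture is of the moment at which its call begins. There is no depth.
- manip.job_done(): hands the job in, once; it reports no verdict.
The state is a dict: "time": time; "joint_pos": joint angles; "joint_vel": joint speeds; "joint_efforts": joint torques, N m; "tool_pos": TCP position; "tool_rot": TCP orientation; "contact_force": force on the tool from outside, world axes, zero at the start; "ft_torque": the same for the moment, N m; "gripper_width": opening from 0.0 (shut) to 1.0 (fully open).
Only numpy, scipy, OpenCV 4.12 (cv2) and the standard library are available. Lean on these libraries where they do the work, as an engineer would, in place of code of your own. Each camera call takes 0.05 s, during which the arm holds its last target.

## Task

Fit the clamp lever with the red ball and the cross-shaped hole onto the splined shaft of the black tool-rest base: turn it so that its handle points the way of the yellow stripe, push it fully home so that its hub sits flat on the round flange, and let go. Leave the other lever, with the black ball and the plain round hole, where it lies.

Things in the scene. Friction and masses are not known exactly. Their poses are not given: they have to be found in the camera images.
- lever: Lever to fit, lying flat: grey hub 60 mm across, 32 high, with a vertical cross-shaped through hole (crossed slots 48 long, 17 wide, along its x and y); level handle bar; red 40 mm ball centred 145 mm from the hub axis. Origin: centre of the hub's underside. z up the hole, x along the handle to the ball. 0.2 to 0.4 kg, mostly hub. The splines accept it four ways round.
- lever_grip (a point): Where to take this lever: centre of its handle bar (14 wide, 14 mm high), 55 mm from the hub axis towards the red ball, 20 mm above the hub's underside. The bare bar runs from 30 to 125 mm from the hub axis. Axes as the lever's: x along the handle, z up; pinch it across y.
- shaft (a point): Upright four-spline shaft (crossed blades 40 long, 9 mm thick, along x and y, tops rounded) on a fixed black base. Point: on its axis, at the top of the round flange (72 mm wide, 60 above the bench) where the hub rests. Shaft rises 42 mm above it. x points along the yellow stripe, the way the handle must point; z up. Base reaches 100 mm to -x (72 wide, 69 high), a 10 mm high toe 75 mm to +x.
- round_lever_grip (a point): The other lever, to be left alone: same size, but a black ball, a round hub 58 mm across and a plain round 20 mm hole that does not go over the splines. The point is on its handle bar, 55 mm from the hub axis towards the black ball, 20 mm above the hub's underside; x along the handle.
There are look-alikes about, which are no part of the job. What is shaped like the lever but blue, green or orange is not meant.

How it is judged:
At the end, for the whole second after the job is handed in: The red-ball lever is threaded on the splined shaft: its hub within 12 mm of the shaft's axis and its underside less than 6 mm above the flange, level to 0.12 rad, its handle pointing along the yellow stripe to 0.35 rad, released and at rest (horizontal distance between lever and shaft below 0.012 m and z of lever in the frame of shaft below 0.006 m and x of lever_grip in the frame of shaft above 0.03 m and angle between the x axis of lever and the x axis of shaft, either way round below 0.35 rad and angle between lever's own z axis and vertical below 0.12 rad and linear speed of lever below 0.02 m/s); the robot touches nothing.
It fails at once if the other lever (black ball, round hole) is moved by more than 30 mm (distance of round_lever_grip from where it was at the start of the episode above 0.03 m).
It also fails if it takes over 38 s, if anything falls off the work surface, if the arm or the gripper's body presses on something with over 40 N, if the wrist force passes 120 N, or if a joint passes its speed limit or range.

## Working session

There is one attempt and no reset: what is moved stays moved. The work goes in short steps, Python scripts to look and compute and a shell command to move; the robot and the scene stay as the last step left them, time stands still between calls to the robot, and variables do not carry over. Pictures are saved under pics/ and viewed, and the job is handed in when it is done.

```bash
mkdir -p pics; cat > h.py <<'E'
import numpy as np, cv2, json
from plant import manip
from scipy.spatial.transform import Rotation as R
def rot(q): return R.from_quat([q[1],q[2],q[3],q[0]]).as_matrix()
def grab(name,fn):
    f=manip.grab_frame(name)
    cv2.imwrite(f'pics/{fn}.png',f['img'][:,:,::-1])
    json.dump({k:(np.array(v).tolist()) for k,v in f.items() if k!='img'},open(f'pics/{fn}.json','w'))
    print(name,f['position'],f['orientation'],np.array(f['intrinsics']).tolist(),[k for k in f])
def ray(fn,u,v):
    c=json.load(open(f'pics/{fn}.json'));K=np.array(c['intrinsics'])
    d=np.linalg.inv(K)@[u,v,1]; d=rot(c['orientation'])@[d[0],-d[1],-d[2]]
    return np.array(c['position']),d
def at(fn,u,v,z):
    p,d=ray(fn,u,v); return p+d*(z-p[2])/d[2]
def proj(fn,P):
    c=json.load(open(f'pics/{fn}.json'));K=np.array(c['intrinsics'])
    q=rot(c['orientation']).T@(np.array(P)-c['position']); q=K@[q[0],-q[1],-q[2]]; return q[:2]/q[2]
def crop(fn,u0,v0,u1,v1,out,s=4):
    im=cv2.imread(f'pics/{fn}.png')[v0:v1,u0:u1]; cv2.imwrite(f'pics/{out}.png',cv2.resize(im,None,fx=s,fy=s,interpolation=cv2.INTER_CUBIC))
E
python3 - <<'E'
from h import *
grab('top','t0');grab('scene','s0')
s=manip.state();print(s['tool_pos'],s['tool_rot'],s['time'])
print(rot(s['tool_rot']))
E
```

```text
top [0.41339576 0.11897522 1.37238271] [-0.69780081 -0.00851929  0.02607903  0.71576626] [[496.783980494315, 0.0, 278.86383921031046], [0.0, 496.783980494315, 209.43279383588256], [0.0, 0.0, 1.0]] ['img', 'intrinsics', 'position', 'orientation']
scene [1.23616755 0.44550548 0.77460821] [0.49290699 0.21675456 0.35093339 0.76609785] [[486.5138391530326, 0.0, 279.1341628836236], [0.0, 486.5138391530326, 214.1747065716272], [0.0, 0.0, 1.0]] ['img', 'intrinsics', 'position', 'orientation']
[0.16218106 0.60300687 0.2301901 ] [ 4.84421753e-04  7.93675237e-01  6.08340970e-01 -8.04457453e-04] 0.1
[[ 2.59841234e-01  9.65651107e-01 -6.87568721e-04]
 [ 9.65649548e-01 -2.59842059e-01 -1.74771595e-03]
 [-1.86634312e-03 -2.09821755e-04 -9.99998236e-01]]
```

View pics/t0.png

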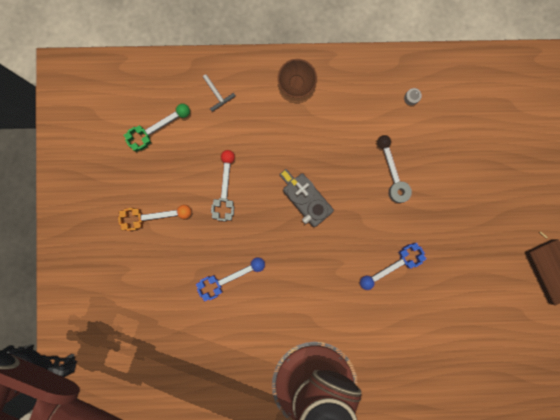

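View pics/s0.png

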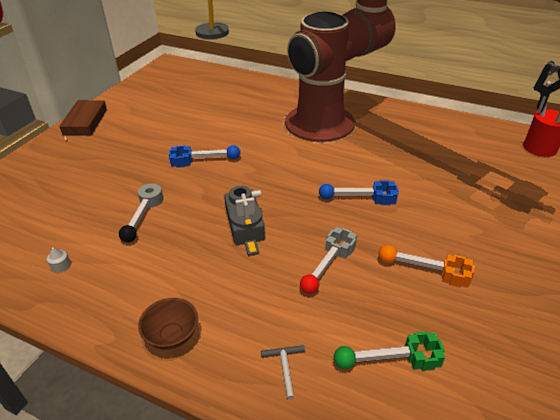

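The top view shows seven candidates:
- Red-ball lever: grey cross hub at (222,210), ball at (228,157).
- Black-ball lever: round hub at (401,192), ball at (384,142).
- Blue levers at (208,288) and (412,255), green at (138,138), orange at (130,219).

The red-ball lever is the one described. The base's shaft is at about (302,188), with its stripe towards (287,176). I'll confirm both in enlarged crops.

```bash
python3 - <<'E'
from h import *
crop('t0',195,140,345,240,'c1',5)
crop('s0',210,170,370,300,'c2',4)
E
```

```text
(no output)
```

View pics/c1.png

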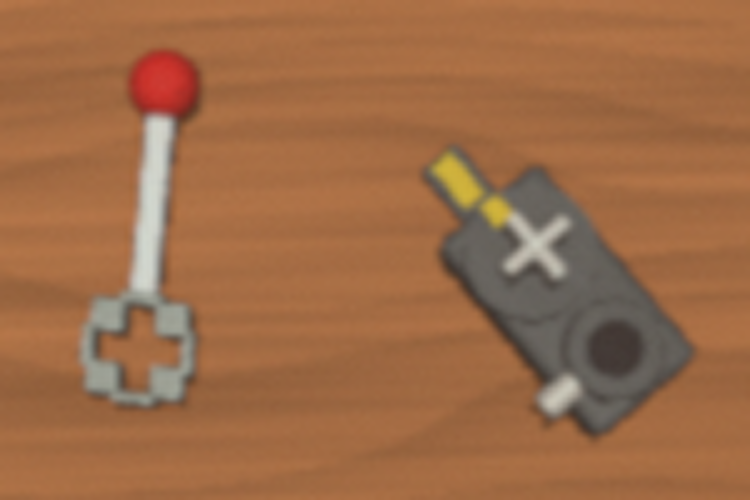

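View pics/c2.png

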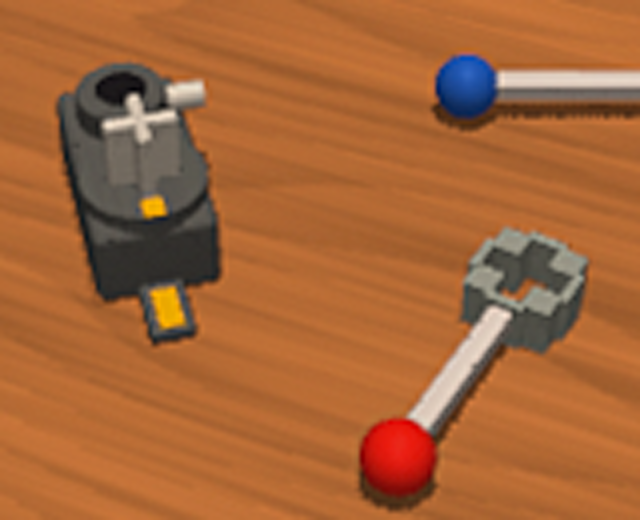

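The crops confirm it: red ball at crop (165,83), cross hub at (140,349), shaft cross centre at (537,246), and stripe pieces at (495,211) and (455,178). Next I'll turn these into positions.

```bash
python3 - <<'E'
from h import *
f=lambda a,b:(195+a/5,140+b/5)
ball=at('t0',*f(165,83),0.02); hub=at('t0',*f(140,349),0.032)
g=lambda a,b:(210+a/4,170+b/4)
ball2=at('s0',*g(398,457),0.02); hub2=at('s0',*g(525,275),0.032)
sh=at('t0',*f(537,246),0.102); st=at('t0',*f(457,179),0.010); st1=at('t0',*f(495,211),0.06)
sh2=at('s0',*g(140,119),0.102); st2=at('s0',*g(168,308),0.010); st12=at('s0',*g(153,207),0.06)
for n,v in dict(ball=ball,ball2=ball2,hub=hub,hub2=hub2,sh=sh,sh2=sh2,st=st,st2=st2,st1=st1,st12=st12).items(): print(n,v.round(4))
a=lambda d:np.degrees(np.arctan2(d[1],d[0])).round(1)
print(np.linalg.norm((ball-hub)[:2]),a(ball-hub),a(ball2-hub2),np.linalg.norm((ball2-hub2)[:2]))
print(a(st-sh),a(st2-sh2),a(st1-sh),a(st12-sh2))
# spline ends
for e in [(507,216),(567,276),(508,270),(566,221)]: print(at('t0',*f(*e),.1).round(4))
print(a(at('t0',*f(507,216),.1)-at('t0',*f(567,276),.1)),a(at('t0',*f(566,221),.1)-at('t0',*f(508,270),.1)))
E
```

```text
ball [0.6272 0.2198 0.02  ]
ball2 [0.6302 0.2209 0.02  ]
hub [0.4814 0.2354 0.032 ]
hub2 [0.4917 0.2389 0.032 ]
sh [0.5257 0.0248 0.102 ]
sh2 [0.5319 0.0274 0.102 ]
st [0.572  0.0611 0.01  ]
st2 [0.5747 0.0613 0.01  ]
st1 [0.5486 0.0435 0.06  ]
st12 [0.552  0.0433 0.06  ]
0.14668597508759842 -6.1 -7.4 0.1396564774642729
38.1 38.4 39.2 38.2
[0.5418 0.0397 0.1   ]
[0.5101 0.0096 0.1   ]
[0.5139 0.0399 0.1   ]
[0.5385 0.0093 0.1   ]
43.5 -51.2
```

```bash
python3 -m crank '[[-1.7,3,0,0],[-1.7,3,0,0],[-1.7,3,0,0],[-1.7,3,0,0],[-1.7,3,0,0],[-1.7,3,0,0],[-1.7,3,0,0],[-1.7,3,0,0],[-1.7,3,0,0],[-1.7,3,0,0]]' 1; python3 -m crank '[[-1.7,3,0,0],[-1.7,3,0,0],[-1.7,3,0,0],[-1.7,3,0,0],[0,0,0,-0.7],[0,0,0,-0.7],[0,0,0,0],[0,0,0,0]]'; python3 - <<'E'
from h import *
grab('wrist','w0')
s=manip.state();print(s['tool_pos'],s['time'],s['contact_force']);print(rot(s['tool_rot']).round(4))
E
```

```text
time: 0.93
tool_pos: [0.4086, 0.3599, 0.2308]
tool_rot: [-0.0, 0.794, 0.608, -0.0]
contact_force: [0.2, -0.4, -0.5]
gripper_width: 1.001
time: 1.6
tool_pos: [0.5059, 0.2644, 0.2307]
tool_rot: [-0.0, 0.748, 0.664, -0.0]
contact_force: [-0.2, -0.3, 0.2]
gripper_width: 0.999
wrist [0.43085789 0.2740689  0.37333842] [ 0.73905801 -0.11234138 -0.09969294  0.65668409] [[296.48932066104805, 0.0, 277.90112720036245], [0.0, 296.48932066104805, 211.36258793229095], [0.0, 0.0, 1.0]] ['img', 'intrinsics', 'position', 'orientation']
[0.50579922 0.26463639 0.23088286] 1.65 [-1.60850878e-04 -1.40756694e-01 -4.05939003e-01]
[[ 1.174e-01  9.931e-01 -6.000e-04]
 [ 9.931e-01 -1.174e-01 -2.000e-04]
 [-3.000e-04 -6.000e-04 -1.000e+00]]
```

View pics/w0.png

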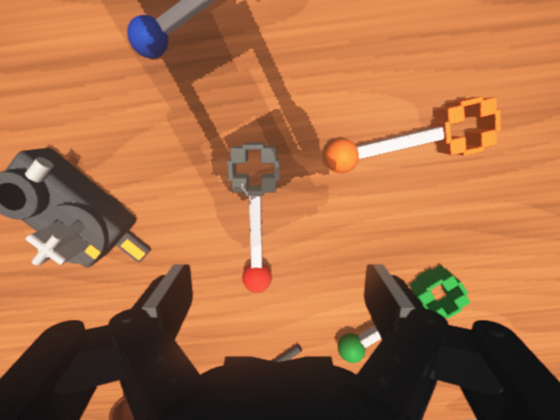

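The wrist view shows the hub at (254,168), the red ball at (257,278), the shaft cross at (44,248) and the stripe at about (93,252) and (133,247). Only the ball end is near the fingers. I'll measure with this camera too.

```bash
python3 - <<'E'
from h import *
crop('w0',0,130,300,300,'c3',2.6)
crop('w0',215,130,295,300,'c4',3.5)
E
```

```text
(no output)
```

View pics/c3.png

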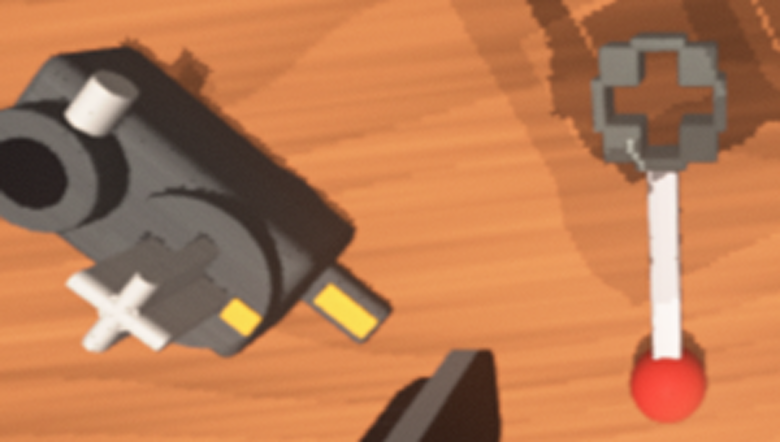

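View pics/c4.png

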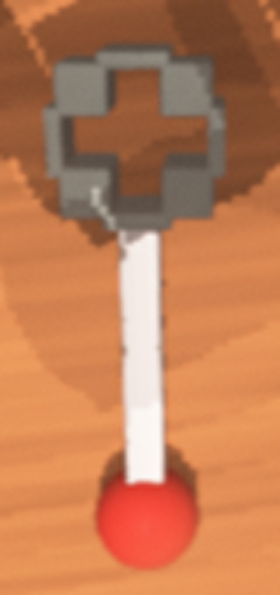

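```bash
python3 - <<'E'
from h import *
hub=at('w0',253.4,169.1,.032);ball=at('w0',257,277.7,.02)
sh=at('w0',46.2,250.4,.102);s1=at('w0',92.7,251.9,.06);s2=at('w0',133.1,249.6,.01)
a=lambda d:np.degrees(np.arctan2(d[1],d[0])).round(1)
print(hub,ball,np.linalg.norm((ball-hub)[:2]),a(ball-hub))
print(sh,s1,s2,a(s1-sh),a(s2-sh),a(s2-s1))
for p in [(.523,.022,.102),(.5257,.0248,.102),(.5319,.0274,.102),(.528,.026,.102)]: print(proj('w0',p))
E
```

```text
[0.4822069  0.23943623 0.032     ] [0.62922851 0.22226638 0.02      ] 0.14802080229496017 -6.7
[0.52800141 0.029304   0.102     ] [0.551188   0.04415084 0.06      ] [0.57347411 0.06213044 0.01      ] 32.6 35.8 38.9
[ 37.36536788 246.62054517]
[ 41.03807838 248.78832518]
[ 45.72036909 254.13702829]
[ 43.00877491 250.75448864]
```

Averaging the cameras:
- **Hub:** about (0.4835, 0.2375). Hub to ball is 145 mm, as it should be, with a heading of -6.5°.
- **Shaft:** about (0.528, 0.0265), stripe heading about 38.5°.
- **Grip point:** about (0.538, 0.231).

I'll move over it and go down part way.

```bash
python3 -m crank '[[-1.5,1.8,0,0],[-1.46,1.79,0,0],[0,0,3.5,0],[0,0,3.5,0],[0,0,3.5,0],[0,0,3.5,0],[0,0,0,0],[0,0,0,0]]' 1; python3 - <<'E'
from h import *
grab('wrist','w1')
s=manip.state();print(s['tool_pos'],s['time'],s['contact_force'])
G=np.array([.538,.231,.027]);print(proj('w1',G))
E
```

```text
time: 2.32
tool_pos: [0.5363, 0.2309, 0.0892]
tool_rot: [-0.001, 0.747, 0.665, -0.002]
contact_force: [0.7, 0.2, 0.7]
gripper_width: 0.997
wrist [0.4618278  0.24060019 0.23209081] [ 0.73853822 -0.11128448 -0.09785028  0.65772516] [[296.48932066104805, 0.0, 277.90112720036245], [0.0, 296.48932066104805, 211.36258793229095], [0.0, 0.0, 1.0]] ['img', 'intrinsics', 'position', 'orientation']
[0.53844941 0.23149168 0.09216481] 2.3667 [-0.05084993  0.87082541  0.68363111]
[277.43190137 229.38744938]
```

View pics/w1.png

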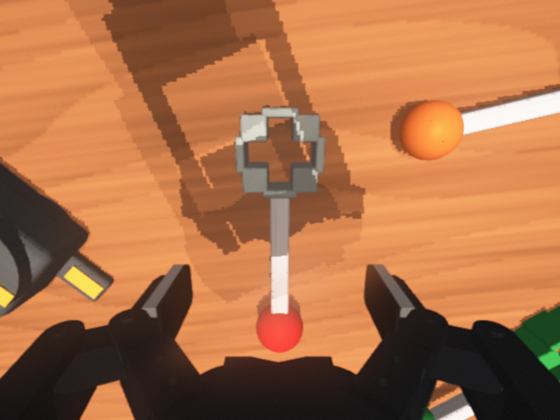

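The bar is at column 279.5, midway between the fingers at 190 and 366, and straight. I'll lower and close.

```bash
python3 -c "
from h import *
h=at('w1',280,153,.032);b=at('w1',279.5,328,.02);print(h,b,np.linalg.norm((b-h)[:2]))"
python3 -m crank '[[0,0,3,0],[0,0,3,0],[0,0,1.5,0],[0,0,0.8,0],[0,0,0,0],[0,0,0,0]]' 1; python3 -m crank '[[0,0,0,0],[0,0,0,0],[0,0,0,0],[0,0,0,0],[0,0,0,0],[0,0,0,0],[0,0,0,0],[0,0,0,0]]' 0; python3 -m crank '[[0,0,0,0],[0,0,0,0],[0,0,0,0],[0,0,0,0]]'
```

```text
[0.48251008 0.23922479 0.032     ] [0.62961669 0.22203801 0.02      ] 0.1481071944554354
time: 2.87
tool_pos: [0.5402, 0.2317, 0.0109]
tool_rot: [0.001, 0.747, 0.665, 0.002]
contact_force: [-0.4, -0.1, 0.2]
gripper_width: 1.003
time: 3.53
tool_pos: [0.5386, 0.2312, 0.0087]
tool_rot: [0.0, 0.747, 0.665, 0.0]
contact_force: [0.3, -0.5, 1.5]
gripper_width: 0.146
time: 3.87
tool_pos: [0.5386, 0.2311, 0.0087]
tool_rot: [0.0, 0.747, 0.665, 0.0]
contact_force: [-1.0, 0.4, 5.2]
gripper_width: 0.144
```

The grip holds but is about 8 mm high on the bar, so I'll open a little, lower 5 mm and close again.

```bash
python3 -m crank '[[0,0,0,0],[0,0,0,0],[0,0,0.3,0],[0,0,0.2,0],[0,0,0,0],[0,0,0,0]]' 0.4; python3 -m crank '[[0,0,0,0],[0,0,0,0],[0,0,0,0],[0,0,0,0],[0,0,0,0],[0,0,0,0],[0,0,0,0],[0,0,0,0]]' 0; python3 -m crank '[[0,0,-2,0],[0,0,-3,0],[0,0,-3,0],[0,0,-3,0],[0,0,-1,0],[0,0,0,0],[0,0,0,0]]'; python3 - <<'E'
from h import *
grab('wrist','w2');grab('scene','s2')
s=manip.state();print(s['tool_pos'],s['time'],s['contact_force'],s['ft_torque']);print(rot(s['tool_rot']).round(4))
E
```

```text
time: 4.37
tool_pos: [0.5378, 0.2309, 0.0026]
tool_rot: [-0.0, 0.747, 0.665, -0.001]
contact_force: [0.4, 0.8, -0.1]
gripper_width: 0.401
time: 5.03
tool_pos: [0.5385, 0.2311, 0.0035]
tool_rot: [0.0, 0.747, 0.665, 0.0]
contact_force: [0.8, 1.9, 0.5]
gripper_width: 0.153
time: 5.62
tool_pos: [0.5377, 0.2308, 0.1221]
tool_rot: [-0.0, 0.747, 0.665, -0.001]
contact_force: [-0.6, -1.1, -4.7]
gripper_width: 0.153
wrist [0.46272487 0.24032772 0.26470397] [ 0.73838045 -0.1122323  -0.0996989   0.65746357] [[296.48932066104805, 0.0, 277.90112720036245], [0.0, 296.48932066104805, 211.36258793229095], [0.0, 0.0, 1.0]] ['img', 'intrinsics', 'position', 'orientation']
scene [1.23616755 0.44550548 0.77460821] [0.49290699 0.21675456 0.35093339 0.76609785] [[486.5138391530326, 0.0, 279.1341628836236], [0.0, 486.5138391530326, 214.1747065716272], [0.0, 0.0, 1.0]] ['img', 'intrinsics', 'position', 'orientation']
[0.53641428 0.23044829 0.11999648] 5.7167 [ 0.14700805  0.09196928 -3.66284273] [-0.04038592 -0.11856043 -0.00248305]
[[ 0.1159  0.9932 -0.0051]
 [ 0.9933 -0.1159 -0.0015]
 [-0.0021 -0.0048 -1.    ]]
```

View pics/w2.png

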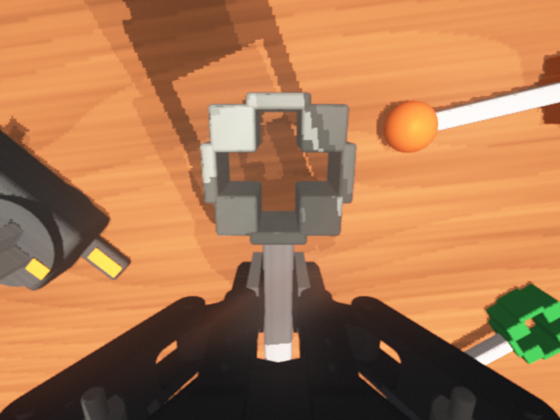

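View pics/s2.png

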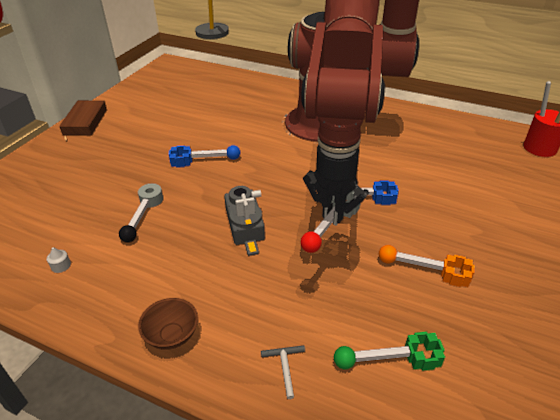

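The lever is lifted: hub at about (280,168) in the wrist view, ball at (311,242) in the scene view. I'll check tilt and slip against the positions expected for a rigid, level grasp.

```bash
python3 - <<'E'
from h import *
T=np.array([.5364,.2304,.1200]); dz=.1165
d=np.array([np.cos(np.radians(-6.6)),np.sin(np.radians(-6.6)),0]); n=np.array([-d[1],d[0],0])
h=T-.0545*d; h[2]=dz
for tilt in [-6,-3,0,3,6]:
    t=np.radians(tilt); ex=d*np.cos(t)+np.array([0,0,np.sin(t)]); ez=-d*np.sin(t)+np.array([0,0,np.cos(t)])
    G=T.copy(); G[2]=dz+.02
    o=G-.055*ex-.02*ez
    print(tilt,'hubtop',proj('w2',o+.032*ez).round(1),'far corner blocks',proj('w2',o-.024*ex+.032*ez+.0285*n).round(1),'ball scene',proj('s2',o+.145*ex+.02*ez).round(1))
crop('w2',190,80,370,250,'c5',4);crop('s2',270,160,390,270,'c6',5)
E
```

```text
-6 hubtop [274.3 177.2] far corner blocks [356.6 110.1] ball scene [311.6 244.9]
-3 hubtop [274.4 173.7] far corner blocks [353.9 107.6] ball scene [311.6 243.3]
0 hubtop [274.5 170.6] far corner blocks [351.4 105.9] ball scene [311.7 241.5]
3 hubtop [274.6 168.1] far corner blocks [348.9 104.9] ball scene [311.8 239.6]
6 hubtop [274.6 166. ] far corner blocks [346.5 104.6] ball scene [311.9 237.7]
```

View pics/c5.png

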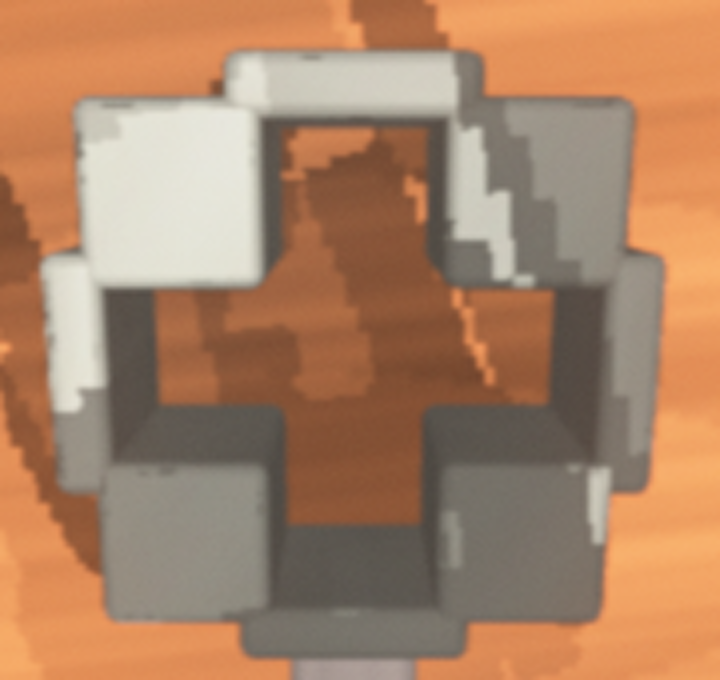

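View pics/c6.png

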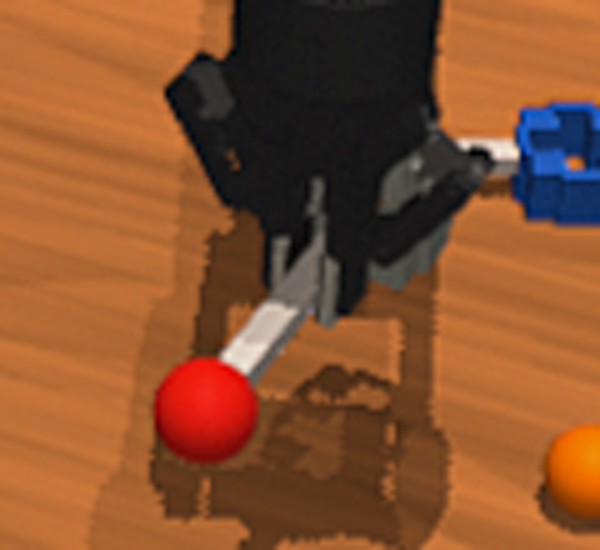

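The ball is at about (311,241.5), as predicted for zero tilt, and the hub agrees to about 1.5 mm, so the lever is level and not slipping. I'll raise it, carry it across and turn it.

```bash
python3 -m crank '[[0,0,-3,0],[-3.3,1.07,0,0],[-3.3,1.07,0,0],[-3.3,1.07,0,0],[-3.3,1.07,0,0],[-3.3,1.07,0,0],[0,0,0,0],[0,0,0,0]]'; python3 -m crank '[[0,0,0,-1],[0,0,0,-1],[0,0,0,-1],[0,0,0,-1],[0,0,0,-1],[0,0,0,-1],[0,0,0,-1],[0,0,0,-0.5],[0,0,0,0],[0,0,0,0]]';python3 -m crank '[[0,0,0,0],[0,0,0,0]]'; python3 - <<'E'
from h import *
grab('wrist','w3');grab('top','t3')
s=manip.state();print(s['tool_pos'],s['time'],s['contact_force']);print(rot(s['tool_rot']).round(4),s['joint_pos'])
E
```

```text
time: 6.38
tool_pos: [0.5712, 0.0594, 0.1505]
tool_rot: [-0.002, 0.748, 0.664, -0.002]
contact_force: [-1.1, 0.8, -4.0]
gripper_width: 0.149
time: 7.22
tool_pos: [0.5713, 0.0621, 0.1517]
tool_rot: [-0.001, 0.436, 0.9, -0.0]
contact_force: [1.0, -0.0, -2.8]
gripper_width: 0.151
time: 7.38
tool_pos: [0.572, 0.0614, 0.1527]
tool_rot: [-0.0, 0.436, 0.9, -0.0]
contact_force: [-0.8, 0.0, -3.9]
gripper_width: 0.145
wrist [0.51280129 0.01496377 0.29528859] [ 0.43074869 -0.0652532  -0.13539178  0.8898689 ] [[296.48932066104805, 0.0, 277.90112720036245], [0.0, 296.48932066104805, 211.36258793229095], [0.0, 0.0, 1.0]] ['img', 'intrinsics', 'position', 'orientation']
top [0.41339576 0.11897522 1.37238271] [-0.69780081 -0.00851929  0.02607903  0.71576626] [[496.783980494315, 0.0, 278.86383921031046], [0.0, 496.783980494315, 209.43279383588256], [0.0, 0.0, 1.0]] ['img', 'intrinsics', 'position', 'orientation']
[0.5721955  0.06115526 0.1530747 ] 7.4833 [ 0.68340873  0.24455565 -3.38982267]
[[-6.201e-01  7.845e-01 -4.000e-04]
 [ 7.845e-01  6.201e-01  1.000e-04]
 [ 3.000e-04 -3.000e-04 -1.000e+00]] [-2.28713024e-02 -3.33136499e-03  1.80342781e+00  9.17643853e-05
  1.34191235e+00 -2.26260601e+00]
```

View pics/w3.png

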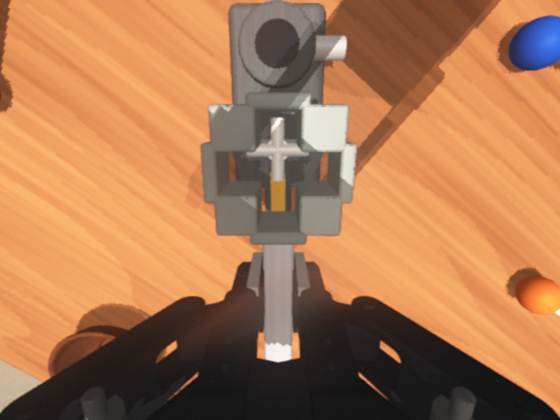

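View pics/t3.png

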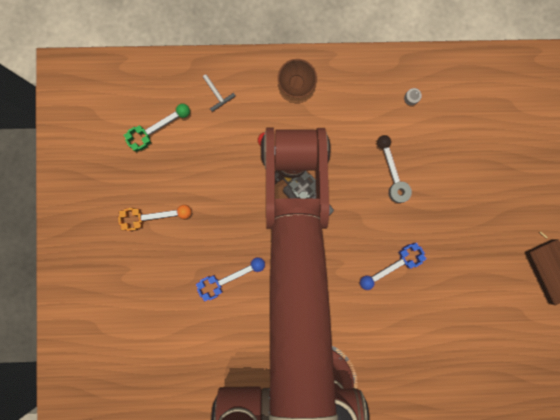

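The wrist view shows the shaft cross inside the hub's cross hole: shaft centre at about (278,150), hub centre at about (279,173), and the orientation looks aligned. I'll measure the offset in an enlargement.

```bash
python3 - <<'E'
from h import *
crop('w3',190,80,370,250,'c7',4)
E
```

```text
(no output)
```

View pics/c7.png

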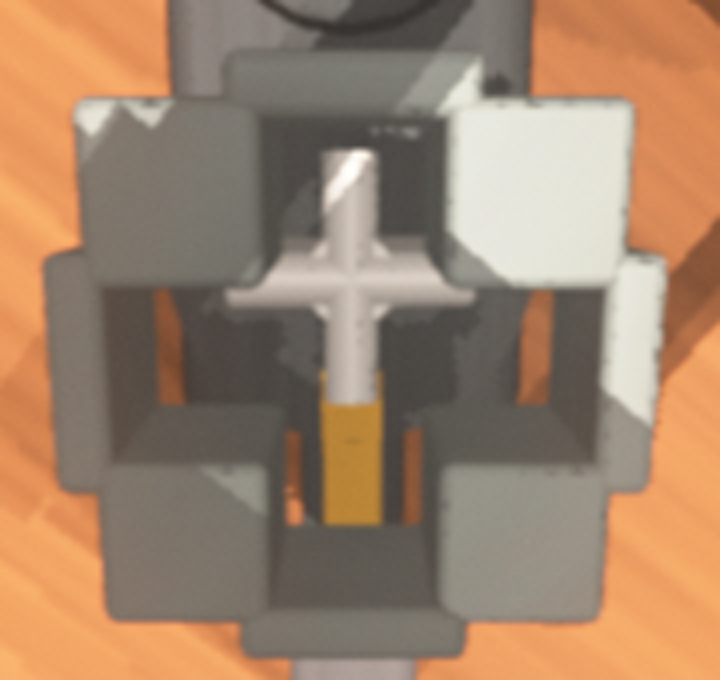

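```bash
python3 - <<'E'
from h import *
M=rot(manip.state()['tool_rot'])
uz=.1530-.0037
sh=at('w3',277.5,150.7,.102);h=at('w3',278.7,173.5,uz+.032)
print(sh,h,'need move in tool axes',M.T@(sh-h))
# check with slot inner corners of hub (top face): 4 inner corners
pts=[(263,286),(445,286),(268,463),(441,463)]
P=[at('w3',190+a/4,80+b/4,uz+.032) for a,b in pts];print(np.array(P).round(4),np.mean(P,0), 'need',M.T@(sh-np.mean(P,0)), 'slot w',np.linalg.norm(P[0]-P[1]),np.linalg.norm(P[0]-P[2]))
E
```

```text
[0.52809787 0.02686023 0.102     ] [0.52835444 0.02773477 0.1813    ] need move in tool axes [-0.00055347 -0.00072272  0.07930001]
[[0.5272 0.0157 0.1813]
 [0.5165 0.0292 0.1813]
 [0.5406 0.0265 0.1813]
 [0.53   0.0399 0.1813]] [0.52857641 0.02784377 0.1813    ] need [-0.00050134 -0.00096445  0.07930009] slot w 0.017237491580140676 0.01727371125668765
```

The measured slot is 17.2 mm against 17, so the height is right, and the offset is within 1 mm. I'll apply it and go down in stages while watching the force.

```bash
python3 -m crank '[[-0.05,-0.08,1,0],[0,0,2,0],[0,0,1,0],[0,0,0.5,0],[0,0,0.5,0],[0,0,0.5,0],[0,0,0,0],[0,0,0,0]]'; python3 -c "
from h import *
grab('wrist','w4');s=manip.state();print(s['tool_pos'],s['contact_force'],s['time'])"
```

```text
time: 8.15
tool_pos: [0.5722, 0.06, 0.0985]
tool_rot: [0.0, 0.436, 0.9, 0.0]
contact_force: [-0.2, -0.1, -3.4]
gripper_width: 0.149
wrist [0.5128655  0.01359773 0.24101212] [ 0.43055896 -0.06583959 -0.13557203  0.88989008] [[296.48932066104805, 0.0, 277.90112720036245], [0.0, 296.48932066104805, 211.36258793229095], [0.0, 0.0, 1.0]] ['img', 'intrinsics', 'position', 'orientation']
[0.57249247 0.06003843 0.09892409] [-0.0975727   0.75433451 -3.80235049] 8.2
```

View pics/w4.png

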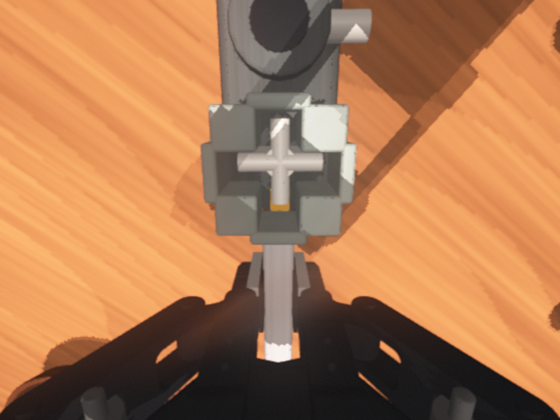

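The hub is already about 7 mm over the spline tops with no contact force, and the cross at (280.5,161.5) lies clear within the hole. I'll check the offset and continue.

```bash
python3 - <<'E'
from h import *
M=rot(manip.state()['tool_rot'])
sh=at('w4',280.5,161.5,.102);h=at('w4',278.7,173.5,.0952+.032)
print(M.T@(sh-h))
E
python3 -m crank '[[0.05,0,0.5,0],[0,0,0.5,0],[0,0,0.5,0],[0,0,0.5,0],[0,0,0.4,0],[0,0,0.4,0],[0,0,0,0],[0,0,0,0]]'
```

```text
[ 0.00090858 -0.0011917   0.02519849]
time: 8.87
tool_pos: [0.5714, 0.0604, 0.0698]
tool_rot: [-0.0, 0.436, 0.9, -0.0]
contact_force: [0.2, -0.3, -3.2]
gripper_width: 0.149
```

```bash
python3 -m crank '[[0,0,0.2,0],[0,0,0.2,0],[0,0,0.1,0],[0,0,0,0],[0,0,0,0]]';python3 -m crank '[[0,0,0.1,0],[0,0,0.1,0],[0,0,0,0],[0,0,0,0]]'
```

```text
time: 9.28
tool_pos: [0.5717, 0.0604, 0.0653]
tool_rot: [-0.0, 0.436, 0.9, -0.0]
contact_force: [0.6, 0.7, -3.8]
gripper_width: 0.153
time: 9.62
tool_pos: [0.5719, 0.0604, 0.0636]
tool_rot: [0.0, 0.436, 0.9, 0.0]
contact_force: [0.2, 0.3, -2.2]
gripper_width: 0.149
```

Force is just starting to come off, so the hub is close to the flange. I'll take one more small step and then release.

```bash
python3 -m crank '[[0,0,0.1,0],[0,0,0,0],[0,0,0,0]]';python3 -m crank '[[0,0,0,0],[0,0,0,0],[0,0,0,0],[0,0,0,0],[0,0,0,0]]' 0.6; python3 -c "
from h import *
grab('wrist','w5');s=manip.state();print(s['tool_pos'],s['contact_force'],s['time'])
crop('w5',150,60,410,380,'c8',1.8)"
```

```text
time: 9.87
tool_pos: [0.5721, 0.0605, 0.0633]
tool_rot: [0.0, 0.436, 0.9, 0.0]
contact_force: [-2.4, 0.8, 3.7]
gripper_width: 0.149
time: 10.28
tool_pos: [0.5717, 0.0604, 0.0622]
tool_rot: [0.0, 0.436, 0.9, -0.0]
contact_force: [-0.6, 0.3, 0.5]
gripper_width: 0.599
wrist [0.51238956 0.01396819 0.2046614 ] [ 0.43057004 -0.06571611 -0.13550081  0.88990469] [[296.48932066104805, 0.0, 277.90112720036245], [0.0, 296.48932066104805, 211.36258793229095], [0.0, 0.0, 1.0]] ['img', 'intrinsics', 'position', 'orientation']
[0.57169575 0.06040036 0.0621625 ] [0.44161249 0.19721983 0.80509275] 10.3333
```

View pics/w5.png

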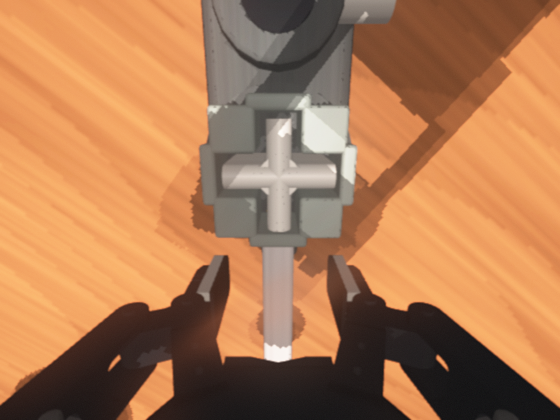

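The lever is released and the fingers are clear of the bar. The cross at (280,177) is centred in the hub, standing proud of it. I'll go straight up and step aside to check.

```bash
python3 -m crank '[[0,0,-1,0],[0,0,-2,0],[0,0,-3,0],[0,0,-3,0],[0,0,-3,0],[0,0,-3,0],[0,0,0,0],[0,0,0,0]]'; python3 -m crank '[[-3.5,0,0,0],[-3.5,0,0,0],[-3.5,0,0,0],[-3.5,0,0,0],[-3.5,0,0,0],[-3.5,0,0,0],[-3.5,0,0,0],[0,0,0,0],[0,0,0,0],[0,0,0,0]]'; python3 -c "
from h import *
grab('top','t6');grab('scene','s6');s=manip.state();print(s['tool_pos'],s['contact_force'],s['time'])
crop('t6',240,120,420,240,'c9',4);crop('s6',170,140,350,290,'c10',4)"
```

```text
time: 11.0
tool_pos: [0.5733, 0.0604, 0.2161]
tool_rot: [0.003, 0.436, 0.9, 0.001]
contact_force: [0.9, -0.5, -0.9]
gripper_width: 0.6
time: 11.83
tool_pos: [0.7228, -0.1313, 0.2104]
tool_rot: [-0.002, 0.436, 0.9, -0.0]
contact_force: [0.1, 0.3, 0.4]
gripper_width: 0.599
top [0.41339576 0.11897522 1.37238271] [-0.69780081 -0.00851929  0.02607903  0.71576626] [[496.783980494315, 0.0, 278.86383921031046], [0.0, 496.783980494315, 209.43279383588256], [0.0, 0.0, 1.0]] ['img', 'intrinsics', 'position', 'orientation']
scene [1.23616755 0.44550548 0.77460821] [0.49290699 0.21675456 0.35093339 0.76609785] [[486.5138391530326, 0.0, 279.1341628836236], [0.0, 486.5138391530326, 214.1747065716272], [0.0, 0.0, 1.0]] ['img', 'intrinsics', 'position', 'orientation']
[ 0.7229192  -0.13054036  0.2116806 ] [ 0.47648911 -1.00813842 -0.53792469] 11.9333
```

View pics/c9.png

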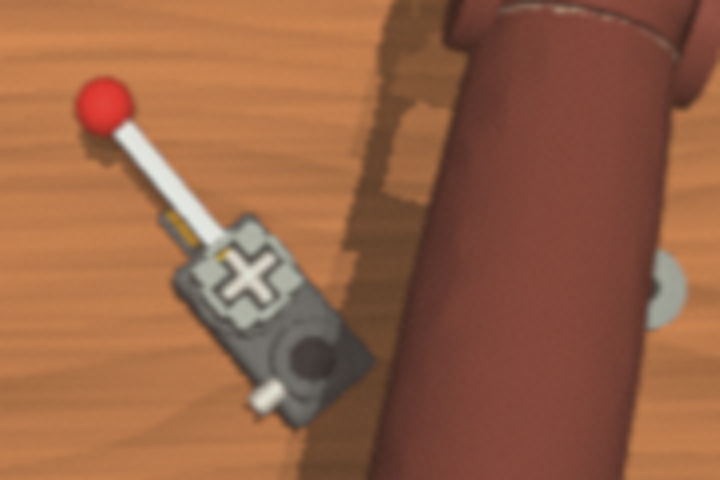

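View pics/c10.png

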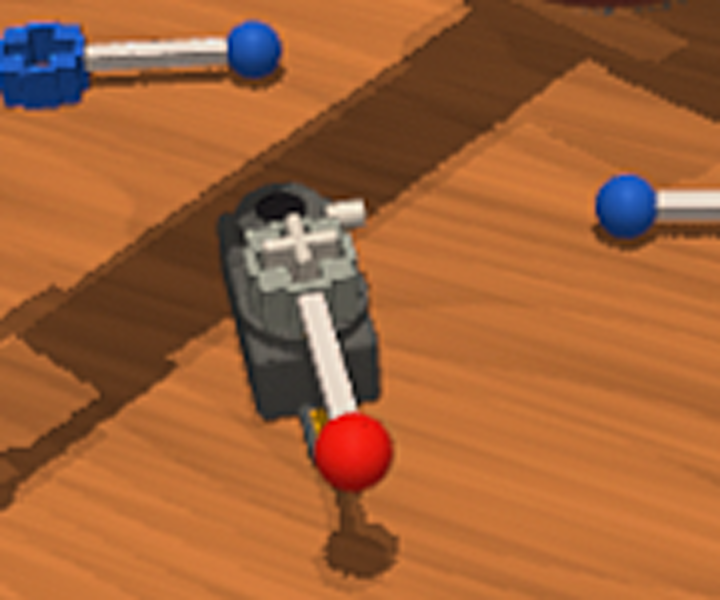

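The lever sits on the splines with its handle over the yellow stripe: ball at top-view (266,146.5) and scene-view (258,253). Last, I'll check its height and level with both views.

```bash
python3 - <<'E'
from h import *
p1,d1=ray('t6',266,146.5);p2,d2=ray('s6',258.3,253)
A=np.stack([d1,-d2],1);t=np.linalg.lstsq(A,p2-p1,rcond=None)[0]
a=p1+t[0]*d1;b=p2+t[1]*d2;print('ball',(a+b)/2,'gap',np.linalg.norm(a-b))
m=(a+b)/2;v=m-np.array([.528,.0265,.08]);print(np.linalg.norm(v[:2]),np.degrees(np.arctan2(v[1],v[0])),'tilt rad',v[2]/.145)
# hub top centre with scene
for z in (.092,.10): print(z,proj('s6',[.528,.0265,z]),proj('t6',[.528,.0265,z]))
print('ball expected',[proj(c,[.528+.145*np.cos(.672),.0265+.145*np.sin(.672),.08]).round(1) for c in('t6','s6')])
s=manip.state();print(np.abs(s['joint_vel']).max(),s['contact_force'])
manip.job_done()
E
```

```text
ball [0.64281658 0.11497241 0.07757887] gap 0.0010468394441398676
0.14494900896284893 37.616203315243155 tilt rad -0.01669744468480115
0.092 [245.72425107 202.13062354] [301.43701149 188.69498553]
0.1 [245.50727212 199.31441661] [301.65329314 188.41238267]
ball expected [array([265.5, 146.8]), array([259.6, 252. ])]
0.012414203671083198 [ 0.47648911 -1.00813842 -0.53792469]
the job is handed in; nothing more can be done
```

I fitted the red-ball lever onto the splined shaft with its handle along the yellow stripe, pushed it down onto the flange, let go and moved the arm clear. I handed the job in at about 12 s of the 38 s allowed; no verdict is reported.

- **Position:** the ball is 145 mm from the shaft axis, as it should be. The handle points 37.6°, against about 38.5° for the stripe.
- **Height and level:** the ball's height puts the lever within about 0.02 rad of level. I felt the hub touch the flange during the last 1 mm step, and the highest force I saw anywhere was about 5 N.
- **Robot:** it was clear of everything when I handed in, with only sensor noise left on the force reading.
- **Other lever:** I never worked near the black-ball lever. In the last top view the arm hid most of it, so its final position was only partly checked; the hub edge that showed looked unmoved.
- **Disagreements:** none mattered. The cameras differed by a few mm on most points and by up to 10 mm on one hub estimate. I settled the final offset from wrist views over the shaft. I also gripped the bar once about 8 mm too high and regripped it before lifting.

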